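Pack two spare parts in the transit box and lock on its tongued lid

TASK

Pack the transit box: lift the brass bush and the elbow fitting over its lip and lay them inside, and then close it with the lid: angle the lid's tongue into the groove under the overhang at one end of the box, then lower the lid flat so that its other end drops behind the lip and the lid is locked. Leave the other things on the bench where they are.

Things in the scene. Friction and masses are not known exactly. Their poses are not given: they have to be found in the camera images.
- box: open plywood box fixed to the bench, 209 mm long (x), 152 wide (y), steel corner irons. Origin: centre of its underside; z up; +x points to the grooved end. Box frame, mm: floor top z 8; free inside x -95.5 to 95.5, y -67 to 67, but from z 50 to 68 a ledge along each side wall leaves only y -58 to 58. The lid rests on these ledges (top z 68), between the side walls (top z 80)
- groove (a point): middle of the groove's back face, on its floor: box frame (95.5, 0, 68) mm, axes as the box's. The groove is open over the full inner width, 10 mm high (z 68 to 78) and 12 mm deep, under a 7 mm thick overhang that reaches inward to x 83.5 (top z 85). The groove's floor is a ledge that reaches inward to x 79.5, z 48 to 68
- lip (a point): middle of the top inner edge of the retaining lip, the plain end wall opposite the groove, 9 mm thick: box frame (-95.5, 0, 81) mm; it stands 13 mm above the ledges on which the lid rests
- lid_mid (a point): middle of the lid's batten. Lid: loose plywood board, 0.3 kg, lying flat: body 172 mm long (x), 126 wide (y), 12 thick. A light wood batten to hold it by crosses its top at mid-length: 22 mm in x, 80 in y, standing 31 above the board. This point is 27 mm above the lid's underside, 86 from its plain -x end. Over all (with tongue) the lid is 186 long; the box has 191 by 134 for it
- lid_tongue (a point): middle of the lower edge of the tongue's tip: 100 mm along the lid's +x from lid_mid and 27 mm below it; axes as the lid's (x toward the tongue, z up). The tongue runs the lid's full width at its +x end, is 14 mm long, 6 mm thick and flush with the underside
- bush_mid (a point): centre of the brass bush, a barrel lying on its side: 94 mm long (its y), 52 mm wide and high (about 0.6 kg); z up; grasp across x; it does not roll
- elbow_mid (a point): point in the straight arm of the elbow fitting, 22 mm above its underside: dark right-angle pipe union with two yellow nuts, 44 mm high, about 0.34 kg. From this point it reaches x -44 to +18 and y -33 to +46 mm; z up. Here the arm is 36 mm wide (x -18 to +18): grasp across x, within 8 mm of this point along y
- torch: bystander: red torch standing upright, 72 mm across, 174 tall; origin at the centre of its underside. Beside it stands the largest fixed obstacle, a black pump 310 mm tall, straight ahead of the robot: up to 0.4 m from the base axis, from 0.05 m left to 0.2 m right of the middle
- bearing: bystander: ball bearing lying flat, 72 mm across, 18 high; origin at the centre of its underside
- oil_can: bystander: dark red oil can standing upright, 72 mm across, 157 tall, with a handle and spout along its y; origin under its centre
- spanner_19: bystander: combination spanner lying flat, 199 mm long (y), 38 wide, 8 high; origin under its centre
- hook_spanner: bystander: hook spanner lying flat, 238 mm long (y), 100 wide, 8 high; origin under its centre

How it is judged:
On the way:
1. the bush and the elbow fitting both lie inside the box, let go, with the lid not yet on (x of bush_mid in the frame of box between -0.095 and 0.09 m and y of bush_mid in the frame of box between -0.062 and 0.062 m and z of each of bush_mid, elbow_mid in the frame of box below 0.056 m and x of elbow_mid in the frame of box between -0.095 and 0.09 m and y of elbow_mid in the frame of box between -0.062 and 0.062 m and contact force between the fingers and bush below 0.1 N and contact force between the fingers and elbow below 0.1 N and distance between lid_tongue and groove above 0.05 m), for 0.2 s.
At the end, for the whole second after the job is handed in: Bush and elbow fitting are in the box; the lid lies flat (within 0.025 rad) and at rest on the ledges (within 4 mm), straight within 0.08 rad, its tongue at least 4.5 mm under the overhang, its plain end down behind the lip; all released (x of bush_mid in the frame of box between -0.095 and 0.09 m and y of bush_mid in the frame of box between -0.062 and 0.062 m and z of each of bush_mid, elbow_mid in the frame of box below 0.056 m and x of elbow_mid in the frame of box between -0.095 and 0.09 m and y of elbow_mid in the frame of box between -0.062 and 0.062 m and x of lid_tongue in the frame of box above 0.088 m and z of lid_tongue in the frame of box between 0.064 and 0.0715 m and angle between lid_mid's own z axis and vertical below 0.025 rad and angle between the x axis of lid_mid and the x axis of box, either way round below 0.08 rad and linear speed of lid below 0.01 m/s); the robot touches nothing.
It fails at once if the torch or the oil can is knocked over or moved more than 40 mm (distance of any of torch, oil_can from where it was at the start of the episode above 0.04 m or angle between any of torch, oil_can's own z axis and vertical above 0.4 rad).
It fails at once if another bystander is moved more than 40 mm (distance of any of bearing, spanner_19, hook_spanner from where it was at the start of the episode above 0.04 m).
It also fails if it takes over 72 s, if anything falls off the work surface, if the arm or the gripper's body presses on something with over 40 N, if the wrist force passes 120 N, or if a joint passes its speed limit or range.

ROBOT

A 6-joint arm with a two-finger parallel gripper is mounted at the origin on a cart in front of the work surface, level with it; the furniture and walls round the work are solid. World frame = base frame: x ahead of the robot, y to its left, z up, the work surface at z = 0. Lengths are in m, angles in rad, forces in N, time in s.
With the tool pointing down it reaches from about 0.25 to 0.775 m from the base axis. Payload 4 kg.
Tool frame: the origin (TCP) lies at the very end of the fingers, on their centre line; the grasp point (between the pads) lies 19 mm behind it; z points along the fingers, y is the line along which they close (so a half turn about z gives the same grasp; the last joint's range is limited). The gripper opens to 94 mm and grips with 3 to 60 N. Pads are 16 mm wide; open, the fingers measure 119 mm over their backs; the gripper's body (75 mm by 177 mm) begins 78 mm behind the grasp point.
Start: joints at [1.112, 0.087, 1.371, -0, 1.684, -0.103], TCP at [0.192, 0.516, 0.206] pointing down, gripper open.
Joint ranges: [-3.1, 3.1], [-0.76, 2.03], [0.27, 2.55], [-1.08, 4.22], [0.17, 2.65], [-2.57, 2.57]. Speed limits (rad/s): [2.79, 2.79, 3.14, 3.14, 3.14, 3.14].

INTERFACE

Orientations are given as [roll, pitch, yaw] about the fixed x, y, z axes, in that order (R = Rz(yaw) Ry(pitch) Rx(roll)).
In Python, from bench import robot gives the robot as it stands. The module is installed in compiled form; this text tells all that it offers.
- The arm moves only by the tool move_arm, never from a script. Its argument "deltas" is one flat list of numbers, 7 for each row, row after row: the turn, a rotation vector about the tool's x, y, z in rad, then the shift along the tool's x, y, z in cm, then the closure, from -1 (fully open) to 1 (shut). A call has 1 to 8 rows; each row is the pose to reach, as a shift and turn from the pose commanded when the call began, along the tool's axes at that moment; what a row does not reach only later rows make up. A row lasts 1/10 s, in which the tool goes at most 50 mm and 8.59 degrees, less where a joint would pass 70% of its speed; a pose out of reach is approached as far as the arm can. A call with a gripper value outside its range is refused whole. The fingers move at their own pace and stop on an object; the grip force is fixed at half the most. Time passes only in rows, so rows that repeat a pose let the fingers close. It gives the time, the measured TCP pose, the force, the opening and the grip force at its end, in the units of the state.
- robot.get_obs(): the state, without advancing time (a new reading comes with each control period).
- robot.snapshot(name): name is "scene" or "top" or "wrist"; returns a dict with "image" (384x512x3 uint8, red, green, blue), "depth" (384x512 float32, m along the optical axis (not along the pixel's ray), 0 where there is no reading), "fov_y" (degrees; the focal length in pixels is half the picture's height over the tangent of half this angle, whatever the lens; pixels are square), "cx", "cy" (the principal point, pixels), "origin" and "orientation" of the camera in the world; the wrist camera has in their place "T_tool_cam" (4x4, takes a point from camera to tool coordinates, whose origin is the TCP and whose axes are the flange's). Camera axes: x right, y up, looking along -z (the intrinsics and any distortion apply to the point x, -y, -z); pixel columns grow to the right and rows downward; lengths in m; the calibration is good to about 2 mm. A picture is of the moment at which its call begins: read the wrist's pose just before it.
- robot.close_job(): hands the job in; it is judged then, once.
The state is a dict: "time": time; "joint_positions": joint angles; "qvel": joint speeds; "joint_torque": joint torques, N m; "tool_pos": TCP position; "ee_rot": TCP orientation; "wrist_force": force on the tool from outside, world axes, zero at the start; "wrist_torque": the same for the moment, N m; "width": finger opening in m; "finger_force": force on a finger pad.
Only numpy, scipy, OpenCV 4.12 (cv2) and the standard library are available. Lean on these libraries where they do the work, as an engineer would, in place of code of your own. Each camera call takes 0.05 s, during which the arm holds its last target. There are 200 camera calls.

## Working session

There is one attempt and no reset: what is moved stays moved. The work goes in short steps, Python scripts to look and compute and a tool call to move; the robot and the scene stay as the last step left them, time stands still between calls to the robot, and variables do not carry over. Pictures are saved under pics/ and viewed, at most 10 in all, crops included, and the job is handed in when it is done.

Besides the shell and the picture viewer there is one more tool, called after "Request:" by a JSON object that holds its "fn" and its "kwargs". move_arm: Moves the arm, as the interface text tells. Its arguments: {"type":"object","properties":{"deltas":{"type":"array","items":{"type":"number"}}},"required":["deltas"]}

```bash
mkdir -p pics; cat > h.py <<'E'
import numpy as np, cv2
from scipy.spatial.transform import Rotation as R
from bench import robot
def shot(name):
    o=robot.get_obs(); s=robot.snapshot(name)
    if name=="wrist":
        T=np.eye(4);T[:3,:3]=rot(o['ee_rot']);T[:3,3]=o['tool_pos'];T=T@np.array(s['T_tool_cam'])
    else:
        T=np.eye(4);T[:3,:3]=rot(s['orientation']);T[:3,3]=s['origin']
    s['T']=T; s['f']=192/np.tan(np.radians(s['fov_y'])/2)
    return s
def rot(v):
    v=np.array(v)
    return v if v.shape==(3,3) else R.from_euler('xyz',v).as_matrix()
def cloud(s):
    d=s['depth']; h,w=d.shape; u,v=np.meshgrid(np.arange(w),np.arange(h))
    P=np.stack([(u-s['cx'])/s['f']*d,-(v-s['cy'])/s['f']*d,-d],-1)
    W=P@s['T'][:3,:3].T+s['T'][:3,3]; W[d<=0]=np.nan
    return W
def save(s,n): cv2.imwrite(f'pics/{n}.png',cv2.cvtColor(s['image'],cv2.COLOR_RGB2BGR))
E
python3 - <<'E'
from h import *
import pickle
print(robot.get_obs())
for n in("scene","top"):
    s=shot(n); save(s,n+"0"); pickle.dump(s,open(n+'0.pkl','wb'))
    print(n,{k:v for k,v in s.items() if k not in('image','depth','T')}, (s['depth']>0).mean())
E
```

```text
{'time': 0.0, 'joint_positions': array([ 1.11192322e+00,  8.79616492e-02,  1.37222135e+00,  1.93696709e-06,
        1.68360536e+00, -1.03112446e-01]), 'qvel': array([-0.00039521, -0.00073477, -0.00024737, -0.0022172 , -0.00105894,
       -0.00135401]), 'joint_torque': array([-1.72767908e-03, -3.40181637e+01, -3.02429688e+01,  7.16869463e-02,
        3.30324692e-02, -1.51210570e-04]), 'tool_pos': array([0.19133594, 0.51506825, 0.20431724]), 'ee_rot': array([-3.13940880e+00, -2.27919068e-04,  2.78583196e+00]), 'wrist_force': array([-0.20627073, -0.44135757,  0.25710288]), 'wrist_torque': array([ 0.02675472, -0.00189872,  0.04694868]), 'finger_force': 0.0, 'width': 0.09377008796051815}
scene {'fov_y': 45.4595297953597, 'cx': 252.47577762401806, 'cy': 191.29353736234256, 'origin': array([-0.24901791,  0.74103828,  1.41655247]), 'orientation': array([ 0.68142885,  0.00488757, -2.35849021]), 'f': np.float64(458.32184401969363)} 0.9839274088541666
top {'fov_y': 45.23695692177933, 'cx': 257.66404864989073, 'cy': 190.44039654738387, 'origin': array([ 0.4025226 , -0.03184159,  1.6339398 ]), 'orientation': array([ 7.53246867e-02,  3.00272574e-04, -1.57253542e+00]), 'f': np.float64(460.83140988632897)} 0.9960835774739584
```

View pics/top0.png

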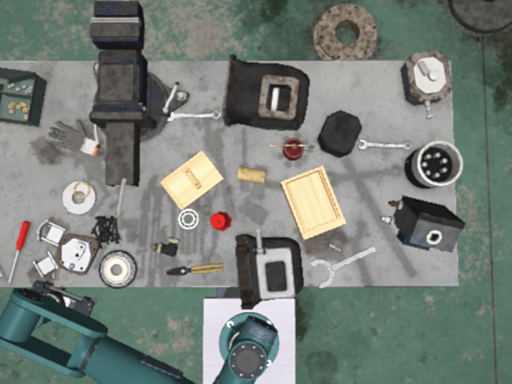

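View pics/scene0.png

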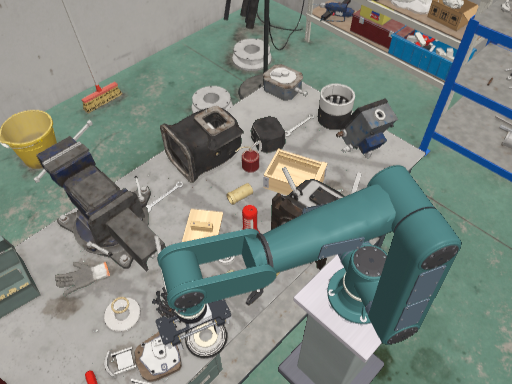

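The top view (up = +x, right = −y) shows the lid at px (192,180), bush (251,174), elbow (165,245), box (314,202), torch (220,220), bearing (188,218), oil can (292,149), and pump (270,268). The scene view agrees with this.

```bash
python3 - <<'E'
from h import *
import pickle
s=pickle.load(open('top0.pkl','rb')); W=cloud(s); Z=W[...,2]
hsv=cv2.cvtColor(s['image'],cv2.COLOR_RGB2HSV)
np.set_printoptions(precision=4,suppress=True)
def box(name,x0,x1,y0,y1,zlo,zhi):
    m=np.zeros(Z.shape,bool); m[y0:y1,x0:x1]=True
    m&=(Z>zlo)&(Z<zhi)
    n,l,st,c=cv2.connectedComponentsWithStats(m.astype(np.uint8))
    k=1+np.argmax(st[1:,4]); p=W[l==k]
    r=cv2.minAreaRect((p[:,:2]*1000).astype(np.float32))
    print(name,len(p),'c',np.round(r[0],1),'size',np.round(r[1],1),'ang',round(r[2],2),'z med/max',np.median(p[:,2]),p[:,2].max())
    return p
p=box('box',275,352,160,245,.03,.12)
box('lid',155,228,148,212,.006,.06)
box('batten',155,228,148,212,.03,.06)
box('bush',233,270,164,186,.015,.07)
box('elbow',150,182,234,260,.012,.07)
box('torch',205,235,208,235,.02,.2)
box('can',270,318,135,163,.05,.2)
box('bearing',175,202,206,231,.008,.04)
# box height profile along its length
r=cv2.minAreaRect((p[:,:2]*1000).astype(np.float32)); b=cv2.boxPoints(r); print(b)
c=s['image'][140:260,150:360]; cv2.imwrite('pics/crop0.png',cv2.cvtColor(cv2.resize(c,None,fx=3.8,fy=3.8,interpolation=cv2.INTER_CUBIC),cv2.COLOR_RGB2BGR))
E
```

```text
box 1183 c [ 479.8 -216.9] size [212.  154.2] ang 21.54 z med/max 0.07866047386196451 0.09570441410747277
lid 1781 c [564.1 202.8] size [136.7 192.6] ang 36.5 z med/max 0.01345968567461675 0.05368105689064695
batten 148 c [567.  198.2] size [80.2 21.9] ang 36.84 z med/max 0.043663386244876756 0.05368105689064695
bush 371 c [579.5  -8.4] size [93.8 47.8] ang 80.34 z med/max 0.046663799186176025 0.05820910186433714
elbow 316 c [333.6 287.8] size [82.6 62.3] ang 78.75 z med/max 0.03538675532521285 0.048824257719688235
torch 316 c [419.1  91.9] size [56.5 65.9] ang 89.81 z med/max 0.17114054829159142 0.18512436973581403
can 389 c [ 664.5 -148.6] size [ 70.9 136.4] ang 29.96 z med/max 0.0742867726389358 0.1607608005083263
bearing 269 c [425.8 212.8] size [71.5 70. ] ang 64.26 z med/max 0.01770036888232296 0.02896894131649197
[[ 352.9339 -184.1246]
 [ 409.5375 -327.5147]
 [ 606.7162 -249.6778]
 [ 550.1126 -106.2878]]
```

View pics/crop0.png

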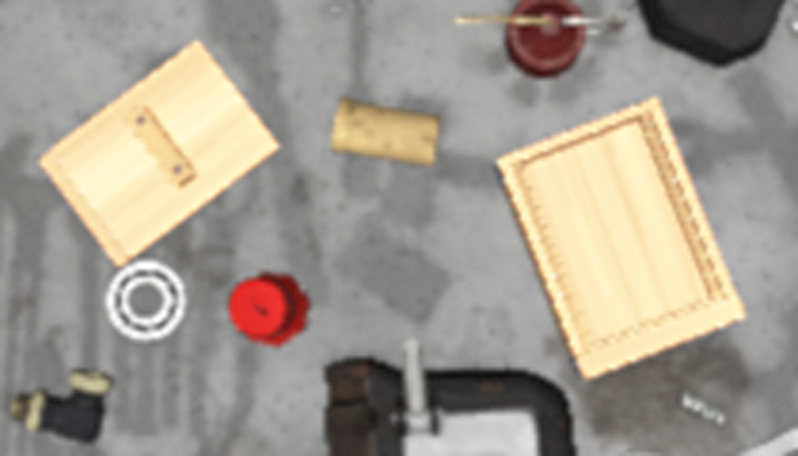

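The crop shows the wider overhang at the box's near end, crop (665,345), so box +x points toward the robot. The lid's tongue strip is at its lower-left end, crop (80,215). The elbow's straight arm runs left to its nut, with the branch going up, so elbow +x ≈ world −x. The measured sizes match the given ones.

```bash
cat >> h.py <<'E'
np.set_printoptions(precision=4,suppress=True)
BA=np.radians(201.54); BO=np.array([.4798,-.2169,0])
BR=R.from_euler('z',BA).as_matrix()
def b2w(p): return BO+BR@(np.array(p)/1000)
def w2b(p): return (np.asarray(p)-BO)@BR*1000
def tgt(pos,alpha,tilt=0):
    """row from measured pose to TCP pos (m); alpha=deg of tool y; tilt=deg about box y, applied after"""
    o=robot.get_obs(); A=rot(o['ee_rot'])
    B=R.from_euler('z',alpha+90,degrees=True).as_matrix()@np.diag([1.,-1,-1])
    if tilt: B=R.from_rotvec(BR[:,1]*np.radians(tilt)).as_matrix()@B
    rv=R.from_matrix(A.T@B).as_rotvec(); t=A.T@(np.array(pos)-o['tool_pos'])*100
    print('row',np.round(rv,3),np.round(t,2),'deg',round(np.degrees(np.linalg.norm(rv)),1),'mm',round(np.linalg.norm(t)*10))
E
python3 - <<'E'
from h import *
import pickle
s=pickle.load(open('top0.pkl','rb')); W=cloud(s).reshape(-1,3)
m=(W[:,0]>.1)&(W[:,0]<.45)&(abs(W[:,1]+.08)<.16)
for z0,z1 in((.1,.16),(.16,.22),(.22,.35)):
    p=W[m&(W[:,2]>z0)&(W[:,2]<z1)]; print(z0,len(p),p.min(0) if len(p) else '',p.max(0) if len(p) else '', 'y<-.12 xmax',p[p[:,1]<-.12].max(0) if (p[:,1]<-.12).any() else '')
tgt([.334,.288,.26],-11.25)
print(robot.snapshot('wrist')['T_tool_cam'])
E
```

```text
0.1 69 [ 0.1003 -0.1748  0.1006] [0.4323 0.0793 0.16  ] y<-.12 xmax [ 0.3637 -0.1279  0.16  ]
0.16 3393 [ 0.1001 -0.1738  0.1601] [0.4352 0.0792 0.22  ] y<-.12 xmax [ 0.3653 -0.12    0.2189]
0.22 895 [ 0.1508 -0.1168  0.22  ] [0.3917 0.0378 0.3116] y<-.12 xmax 
row [-0.002  0.001  1.411] [-21.28 -16.33  -5.53] deg 80.9 mm 274
[[ 0.0004  0.9622  0.2722  0.0788]
 [ 1.     -0.0006  0.0004  0.    ]
 [ 0.0006  0.2722 -0.9622 -0.1784]
 [ 0.      0.      0.      1.    ]]
```

Request:
{"fn": "move_arm", "kwargs": {"deltas": [0,0,0.14,0,0,-5,-1,0,0,1.411,-21.3,-16.3,-5.5,-1,0,0,1.411,-21.3,-16.3,-5.5,-1,0,0,1.411,-21.3,-16.3,-5.5,-1,0,0,1.411,-21.3,-16.3,-5.5,-1,0,0,1.411,-21.3,-16.3,-5.5,-1,0,0,1.411,-21.3,-16.3,-5.5,-1,0,0,1.411,-21.3,-16.3,-5.5,-1]}}

```text
time: 0.95
tool_pos: [0.3357, 0.2862, 0.2603]
ee_rot: [3.141, 0.001, 1.585]
wrist_force: [-0.9, -0.0, -0.5]
width: 0.0939
finger_force: 0.0
```

```bash
python3 - <<'E'
from h import *
tgt([.334,.288,.26],-11.25)
E
```

```text
row [0.    0.001 0.21 ] [ 0.19 -0.17  0.03] deg 12.0 mm 3
```

Request:
{"fn": "move_arm", "kwargs": {"deltas": [0,0,0.21,0.2,-0.2,0,-1,0,0,0.21,0.2,-0.2,0,-1,0,0,0.21,0.2,-0.2,0,-1]}}

```text
time: 1.25
tool_pos: [0.3323, 0.2903, 0.2602]
ee_rot: [-3.141, 0.0, 1.386]
wrist_force: [-0.1, 0.7, 0.3]
width: 0.094
finger_force: 0.0
```

```bash
python3 - <<'E'
from h import *
s=shot('wrist'); W=cloud(s); Z=W[...,2]
m=((Z>.012)&(Z<.07)&(np.hypot(W[...,0]-.334,W[...,1]-.288)<.09)).astype(np.uint8)
n,l,st,c=cv2.connectedComponentsWithStats(m); k=1+np.argmax(st[1:,4]); p=W[l==k]
r=cv2.minAreaRect((p[:,:2]*1000).astype(np.float32)); print(len(p),r,p.min(0),p.max(0),robot.get_obs()['tool_pos'])
a=np.radians(r[2]); 
img=s['image'].copy(); cv2.drawContours(img,cv2.findContours((l==k).astype(np.uint8),0,1)[0],-1,(0,255,0),1); s['image']=img; save(s,'w1')
E
```

```text
1724 ((334.2982177734375, 287.76409912109375), (82.7611083984375, 61.20901870727539), 77.18425750732422) [0.2975 0.2417 0.0121] [0.3636 0.3322 0.0441] [0.3323 0.2904 0.2602]
```

View pics/w1.png

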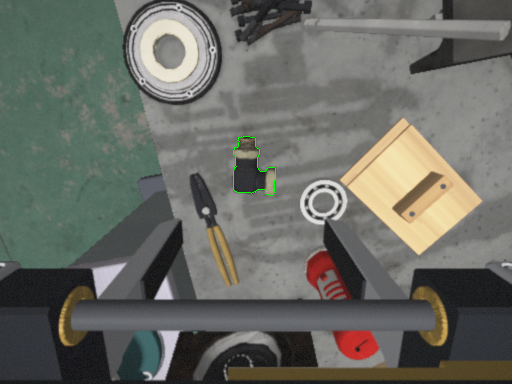

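The wrist view shows the elbow outlined at px (250,168), arm upward and branch to the right. The outlined size and 44 mm height fit. It gives elbow_mid ≈ (0.323, 0.297).

```bash
python3 - <<'E'
from h import *
tgt([.323,.297,.08],-12); tgt([.323,.297,.0075],-12)
E
```

```text
row [-0.     0.     0.026] [ 0.49 -1.03 18.02] deg 1.5 mm 181
row [-0.     0.     0.026] [ 0.49 -1.03 25.27] deg 1.5 mm 253
```

Request:
{"fn": "move_arm", "kwargs": {"deltas": [0,0,0.026,0.5,-1.0,5,-1,0,0,0.026,0.5,-1.0,10,-1,0,0,0.026,0.5,-1.0,15,-1,0,0,0.026,0.5,-1.0,19,-1,0,0,0.026,0.5,-1.0,22,-1,0,0,0.026,0.5,-1.0,24,-1,0,0,0.026,0.5,-1.0,25.2,-1,0,0,0.026,0.5,-1.0,25.2,-1]}}

```text
time: 2.1
tool_pos: [0.3223, 0.2965, 0.0069]
ee_rot: [-3.139, 0.003, 1.361]
wrist_force: [-0.4, -0.3, 0.2]
width: 0.094
finger_force: 0.0
```

Request:
{"fn": "move_arm", "kwargs": {"deltas": [0,0,0,0,0,0,1,0,0,0,0,0,0,1,0,0,0,0,0,0,1,0,0,0,0,0,0,1,0,0,0,0,0,0,1,0,0,0,0,0,0,1]}}

```text
time: 2.7
tool_pos: [0.3236, 0.2974, 0.0087]
ee_rot: [3.141, -0.0, 1.36]
wrist_force: [0.7, 0.7, -0.6]
width: 0.0494
finger_force: 0.0
```

Request:
{"fn": "move_arm", "kwargs": {"deltas": [0,0,0,0,0,0,1,0,0,0,0,0,0,1,0,0,0,0,0,0,1,0,0,0,0,0,0,1,0,0,0,0,0,0,1]}}

```text
time: 3.2
tool_pos: [0.3236, 0.2972, 0.0085]
ee_rot: [3.141, 0.0, 1.36]
wrist_force: [0.7, -0.6, 0.2]
width: 0.0317
finger_force: 34.9
```

Request:
{"fn": "move_arm", "kwargs": {"deltas": [0,0,0,0,0,-5,1,0,0,0,0,0,-10,1,0,0,0,0,0,-15,1,0,0,0,0,0,-20,1,0,0,0,0,0,-25,1,0,0,0,0,0,-25,1]}}

```text
time: 3.8
tool_pos: [0.3258, 0.2993, 0.2663]
ee_rot: [3.132, -0.011, 1.36]
wrist_force: [0.4, 0.1, -2.9]
width: 0.0319
finger_force: 33.8
```

```bash
python3 - <<'E'
from h import *
tgt([.56,.05,.26],5); p=b2w([42,-6,0]); print(p); tgt([p[0],p[1],.26],21.54)
E
```

```text
row [ 0.011 -0.01  -0.298] [-19.49  28.1    0.67] deg 17.1 mm 342
[ 0.4385 -0.2267  0.    ]
row [ 0.012 -0.008 -0.587] [-49.09  22.01   0.29] deg 33.6 mm 538
```

Request:
{"fn": "move_arm", "kwargs": {"deltas": [0,0,-0.1,-6,9.2,0,1,0,0,-0.3,-19.5,28.1,0.5,1,0,0,-0.3,-19.5,28.1,0.5,1,0,0,-0.3,-19.5,28.1,0.5,1,0,0,-0.3,-19.5,28.1,0.5,1,0,0,-0.3,-19.5,28.1,0.5,1,0,0,-0.3,-19.5,28.1,0.5,1,0,0,-0.3,-19.5,28.1,0.5,1]}}

```text
time: 4.6
tool_pos: [0.5593, 0.0428, 0.2481]
ee_rot: [-3.135, 0.001, 1.653]
wrist_force: [-0.6, 0.2, -3.4]
width: 0.0321
finger_force: 33.8
```

```bash
python3 - <<'E'
from h import *
p=b2w([30,-6,0]); tgt([p[0],p[1],.26],21.54)
E
```

```text
row [-0.007  0.    -0.294] [-25.53 -13.1   -1.06] deg 16.8 mm 287
```

Request:
{"fn": "move_arm", "kwargs": {"deltas": [0,0,-0.1,-5,-1,-1,1,0,0,-0.29,-25.5,-13.1,-1,1,0,0,-0.29,-25.5,-13.1,-1,1,0,0,-0.29,-25.5,-13.1,-1,1,0,0,-0.29,-25.5,-13.1,-1,1,0,0,-0.29,-25.5,-13.1,-1,1,0,0,-0.29,-25.5,-13.1,-1,1,0,0,-0.29,-25.5,-13.1,-1,1]}}

```text
time: 5.4
tool_pos: [0.4487, -0.2175, 0.2615]
ee_rot: [-3.14, -0.004, 1.948]
wrist_force: [-1.6, 0.8, -3.4]
width: 0.032
finger_force: 33.8
```

```bash
python3 - <<'E'
from h import *
s=shot('wrist'); save(s,'w2'); W=cloud(s); Z=W[...,2]
m=(Z>.066)&(Z<.1); B=w2b(W); m&=(abs(B[...,0])<125)&(abs(B[...,1])<95)
p=B[m]; print(len(p)); 
# rim edges in present box frame
for n,ax,c in(('x',0,1),('y',1,0)):
    q=p[abs(p[:,c])<50]
    for sg in(-1,1):
        e=q[q[:,ax]*sg>0]
        if len(e): print(n,sg,'range',np.percentile(e[:,ax],[1,99]),'z',np.percentile(e[:,2],[5,50,95]))
t=shot('top'); Wt=cloud(t); Bt=w2b(Wt); e=(Bt[...,2]>15)&(Bt[...,2]<100)&(abs(Bt[...,0])<115)&(abs(Bt[...,1])<90)
print('elbow vis pts',e.sum())
tgt([*b2w([42,-6,0])[:2],.26],21.54)
E
```

```text
6113
x -1 range [-104.5263  -95.3297] z [68.3167 79.4867 81.1643]
x 1 range [ 79.2523 103.6488] z [66.7525 83.7987 85.189 ]
y -1 range [-74.2042 -56.9352] z [66.4622 77.9639 80.0331]
y 1 range [59.6806 77.7476] z [66.5276 70.548  79.7924]
elbow vis pts 675
row [-0.001 -0.003  0.005] [-0.55 -1.42  0.22] deg 0.3 mm 15
```

View pics/w2.png

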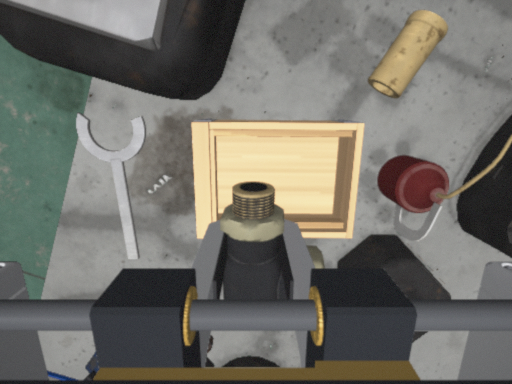

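The wrist view shows the box with its overhang end at left (205,180) and lip at right (355,180). The elbow is held with its nut up at (253,200). The box frame agrees to within about 1.5 mm.

Request:
{"fn": "move_arm", "kwargs": {"deltas": [0,0,0,-0.5,-1.4,5,1,0,0,0,-0.5,-1.4,10,1,0,0,0,-0.5,-1.4,15,1,0,0,0,-0.5,-1.4,19,1,0,0,0,-0.5,-1.4,22,1,0,0,0,-0.5,-1.4,23.5,1,0,0,0,-0.5,-1.4,24.1,1,0,0,0,-0.5,-1.4,24.1,1]}}

```text
time: 6.3
tool_pos: [0.4385, -0.2261, 0.0216]
ee_rot: [-3.141, -0.002, 1.952]
wrist_force: [-0.7, -1.2, -3.3]
width: 0.0318
finger_force: 33.8
```

```bash
python3 - <<'E'
from h import *
o=robot.get_obs(); print(o['tool_pos'],w2b(o['tool_pos']),o['wrist_force'],o['ee_rot'])
E
```

```text
[ 0.4385 -0.2261  0.0216] [41.7636 -6.576  21.613 ] [-0.65   -1.2445 -3.3412] [-3.1407 -0.0019  1.952 ]
```

Request:
{"fn": "move_arm", "kwargs": {"deltas": [0,0,0,0,0,0.25,1,0,0,0,0,0,0.4,1,0,0,0,0,0,0.4,1,0,0,0,0,0,0.4,0.05,0,0,0,0,0,0.4,0.05,0,0,0,0,0,0.4,0.05,0,0,0,0,0,0.4,0.05,0,0,0,0,0,0.4,0.05]}}

```text
time: 7.1
tool_pos: [0.4386, -0.2279, 0.0189]
ee_rot: [3.141, 0.0, 1.95]
wrist_force: [-2.6, -0.4, 1.6]
width: 0.0445
finger_force: 1.0
```

Request:
{"fn": "move_arm", "kwargs": {"deltas": [0,0,0,0,0,-2,0.05,0,0,0,0,0,-5,0,0,0,0,0,0,-10,-1,0,0,0,0,0,-15,-1,0,0,0,0,0,-20,-1,0,0,0,0,0,-24,-1,0,0,0,0,0,-24,-1]}}

```text
time: 7.8
tool_pos: [0.4416, -0.2291, 0.2666]
ee_rot: [3.132, 0.012, 1.95]
wrist_force: [0.2, 0.3, 0.3]
width: 0.084
finger_force: 0.0
```

```bash
python3 - <<'E'
from h import *
tgt([.5795,-.0084,.24],-9.66)
s=shot('top'); B=w2b(cloud(s)); m=(B[...,2]>16)&(abs(B[...,0]-20)<60)&(abs(B[...,1])<52)&(B[...,2]<60)
p=B[m]; print(len(p),p.min(0),p.max(0))
E
```

```text
row [0.013 0.009 0.548] [15.43 20.96  2.68] deg 31.4 mm 262
82 [-37.244  -50.0283  16.1687] [79.6159 13.3418 57.0411]
```

Request:
{"fn": "move_arm", "kwargs": {"deltas": [0,0,0.13,3.5,4,1,-1,0,0,0.548,15.4,21,2.7,-1,0,0,0.548,15.4,21,2.7,-1,0,0,0.548,15.4,21,2.7,-1,0,0,0.548,15.4,21,2.7,-1,0,0,0.548,15.4,21,2.7,-1,0,0,0.548,15.4,21,2.7,-1]}}

```text
time: 8.55
tool_pos: [0.577, -0.0031, 0.2277]
ee_rot: [-3.136, -0.002, 1.407]
wrist_force: [-0.4, -0.0, -0.4]
width: 0.0939
finger_force: 0.0
```

```bash
python3 - <<'E'
from h import *
for cam in('wrist','top'):
    s=shot(cam); W=cloud(s); B=w2b(W)
    m=((W[...,2]>.015)&(W[...,2]<.07)&(np.hypot(W[...,0]-.5795,W[...,1]+.0084)<.075)).astype(np.uint8)
    n,l,st,c=cv2.connectedComponentsWithStats(m)
    if n>1:
        k=1+np.argmax(st[1:,4]);p=W[l==k]; print(cam,len(p),cv2.minAreaRect((p[:,:2]*1000).astype(np.float32)),p[:,2].max())
    m=(B[...,2]>14)&(abs(B[...,0])<76)&(abs(B[...,1])<52)&(B[...,2]<62); p=B[m]
    if len(p)>50: print(cam,'elbow',len(p),np.percentile(p,[2,98],axis=0))
tgt([.5795,-.0084,.0105],-9.66)
E
```

```text
wrist 2573 ((580.9318237304688, -9.316322326660156), (94.07665252685547, 50.35466766357422), 79.8441390991211) 0.05178253231260915
wrist elbow 643 [[-3.4388 -2.7003 33.0846]
 [54.6756 38.1136 50.206 ]]
top 49 ((575.1680297851562, -34.25585174560547), (15.310018539428711, 45.963138580322266), 83.62007141113281) 0.05542235341906676
top elbow 393 [[-67.5301 -43.3643  14.1694]
 [ 60.2645  43.7895  51.9514]]
row [-0.004  0.     0.001] [-0.13  0.45 21.88] deg 0.2 mm 219
```

Request:
{"fn": "move_arm", "kwargs": {"deltas": [0,0,0,-0.15,0.3,5,-1,0,0,0,-0.15,0.3,10,-1,0,0,0,-0.15,0.3,14,-1,0,0,0,-0.15,0.3,17,-1,0,0,0,-0.15,0.3,19.5,-1,0,0,0,-0.15,0.3,21,-1,0,0,0,-0.15,0.3,21.8,-1,0,0,0,-0.15,0.3,21.8,1]}}

```text
time: 9.45
tool_pos: [0.5787, -0.0096, 0.0129]
ee_rot: [-3.14, 0.0, 1.401]
wrist_force: [0.7, 0.3, 0.5]
width: 0.0891
finger_force: 0.0
```

Request:
{"fn": "move_arm", "kwargs": {"deltas": [0,0,0,0,0,0,1,0,0,0,0,0,0,1,0,0,0,0,0,0,1,0,0,0,0,0,0,1,0,0,0,0,0,0,1,0,0,0,0,0,0,1,0,0,0,0,0,0,1,0,0,0,0,0,0,1]}}

```text
time: 10.25
tool_pos: [0.5804, -0.0089, 0.0143]
ee_rot: [3.139, -0.0, 1.402]
wrist_force: [3.2, 0.4, 1.5]
width: 0.0513
finger_force: 30.0
```

Request:
{"fn": "move_arm", "kwargs": {"deltas": [0,0,0,0,0,-5,1,0,0,0,0,0,-10,1,0,0,0,0,0,-15,1,0,0,0,0,0,-19,1,0,0,0,0,0,-19,1]}}

```text
time: 10.75
tool_pos: [0.5814, -0.0091, 0.2093]
ee_rot: [3.132, -0.001, 1.402]
wrist_force: [0.3, -0.7, -4.6]
width: 0.0516
finger_force: 30.0
```

```bash
python3 - <<'E'
from h import *
tgt([*b2w([-50,1,0])[:2],.2],21.54)
E
```

```text
row [ 0.01   0.002 -0.545] [-19.68  -2.2    0.89] deg 31.2 mm 198
```

Request:
{"fn": "move_arm", "kwargs": {"deltas": [0,0,-0.545,-19.7,-2.2,0.5,1,0,0,-0.545,-19.7,-2.2,0.5,1,0,0,-0.545,-19.7,-2.2,0.5,1,0,0,-0.545,-19.7,-2.2,0.5,1,0,0,-0.545,-19.7,-2.2,0.5,1,0,0,-0.545,-19.7,-2.2,0.5,1,0,0,-0.545,-19.7,-2.2,0.5,1]}}

```text
time: 11.45
tool_pos: [0.5234, -0.198, 0.1953]
ee_rot: [-3.139, -0.005, 1.946]
wrist_force: [0.1, -0.0, -6.2]
width: 0.0512
finger_force: 30.0
```

```bash
python3 - <<'E'
from h import *
print(w2b(robot.get_obs()['tool_pos'])); tgt([*b2w([-50,1,0])[:2],.0245],21.54)
E
```

```text
[-47.5359  -1.5576 195.3394]
row [-0.003 -0.005 -0.   ] [-0.35  0.3  17.08] deg 0.3 mm 171
```

Request:
{"fn": "move_arm", "kwargs": {"deltas": [0,0,0,-0.35,0.3,4,1,0,0,0,-0.35,0.3,8,1,0,0,0,-0.35,0.3,12,1,0,0,0,-0.35,0.3,15,1,0,0,0,-0.35,0.3,16.5,1,0,0,0,-0.35,0.3,17,1,0,0,0,-0.35,0.3,17,1]}}

```text
time: 12.15
tool_pos: [0.5291, -0.2008, 0.0286]
ee_rot: [3.141, -0.0, 1.948]
wrist_force: [-0.0, 0.4, -4.9]
width: 0.0517
finger_force: 30.0
```

```bash
python3 - <<'E'
from h import *
o=robot.get_obs();print(w2b(o['tool_pos']),o['wrist_force'])
E
```

```text
[-51.7581   3.1079  28.6172] [-0.0465  0.369  -4.9221]
```

Request:
{"fn": "move_arm", "kwargs": {"deltas": [0,0,0,0,0,0.3,1,0,0,0,0,0,0.5,1,0,0,0,0,0,0.5,1,0,0,0,0,0,0.5,-0.26,0,0,0,0,0,0.5,-0.26,0,0,0,0,0,0.5,-0.26,0,0,0,0,0,0.5,-0.26]}}

```text
time: 12.85
tool_pos: [0.5292, -0.2019, 0.0245]
ee_rot: [3.14, 0.001, 1.947]
wrist_force: [-0.6, -0.5, 0.3]
width: 0.0593
finger_force: 0.0
```

Request:
{"fn": "move_arm", "kwargs": {"deltas": [0,0,0,0,0,-2,-0.26,0,0,0,0,0,-5,-0.26,0,0,0,0,0,-10,-1,0,0,0,0,0,-15,-1,0,0,0,0,0,-18,-1,0,0,0,0,0,-21,-1,0,0,0,0,0,-21,-1]}}

```text
time: 13.55
tool_pos: [0.5307, -0.2026, 0.2398]
ee_rot: [3.134, 0.008, 1.947]
wrist_force: [0.5, -0.3, 0.3]
width: 0.093
finger_force: 0.0
```

```bash
python3 - <<'E'
from h import *
tgt([.567,.198,.25],-53.5)
E
```

```text
row [0.012 0.002 1.31 ] [35.92 18.1  -1.18] deg 75.0 mm 402
```

Request:
{"fn": "move_arm", "kwargs": {"deltas": [0,0,1.31,35.9,18.1,-1,-1,0,0,1.31,35.9,18.1,-1,-1,0,0,1.31,35.9,18.1,-1,-1,0,0,1.31,35.9,18.1,-1,-1,0,0,1.31,35.9,18.1,-1,-1,0,0,1.31,35.9,18.1,-1,-1,0,0,1.31,35.9,18.1,-1,-1,0,0,1.31,35.9,18.1,-1,-1]}}

```text
time: 14.35
tool_pos: [0.5618, 0.167, 0.2411]
ee_rot: [-3.141, 0.002, 0.835]
wrist_force: [1.8, 0.3, 0.3]
width: 0.0939
finger_force: 0.0
```

Request:
{"fn": "move_arm", "kwargs": {"deltas": [0,0,0.11,0,0,0,-1,0,0,0.11,0,0,0,-1,0,0,0.11,0,0,0,-1]}}

```text
time: 14.65
tool_pos: [0.562, 0.1649, 0.2415]
ee_rot: [-3.141, 0.002, 0.733]
wrist_force: [0.2, -0.8, -1.4]
width: 0.0939
finger_force: 0.0
```

```bash
python3 - <<'E'
from h import *
s=shot('top'); save(s,'t2'); B=w2b(cloud(s))
m=(abs(B[...,0])<78)&(abs(B[...,1])<54)
for n,x0,x1 in(('bush',-80,-15),('elbow',-8,75)):
    p=B[m&(B[...,0]>x0)&(B[...,0]<x1)&(B[...,2]>18)&(B[...,2]<80)]; print(n,len(p),np.percentile(p,[1,50,99],axis=0).round(1).tolist())
# rims from top view, arm away
for ax,c in((0,1),(1,0)):
    for sg in(-1,1):
        e=B[(B[...,2]>73)&(B[...,2]<92)&(abs(B[...,c])<50)&(B[...,ax]*sg>50)&(B[...,ax]*sg<125)]; print('rim',ax,sg,np.percentile(e[:,ax],[1,99]).round(1),np.median(e[:,2]).round(1))
s=shot('wrist'); save(s,'w3'); W=cloud(s)
for zl,zh in((.006,.022),(.03,.06)):
    m=((W[...,2]>zl)&(W[...,2]<.06)&(np.hypot(W[...,0]-.565,W[...,1]-.2)<.13)).astype(np.uint8)
    n,l,st,c=cv2.connectedComponentsWithStats(m); k=1+np.argmax(st[1:,4]);p=W[l==k]; print('lid',zl,len(p),cv2.minAreaRect((p[:,:2]*1000).astype(np.float32)),p[:,2].max())
tgt([.567,.198,.25],-53.5)
E
```

```text
bush 381 [[-74.3, -43.5, 34.0], [-50.3, 1.7, 54.7], [-27.7, 49.1, 65.7]]
elbow 316 [[-3.9, -42.6, 19.3], [33.7, 7.0, 43.1], [58.1, 37.2, 55.5]]
rim 0 -1 [-104.6  -95.2] 81.2
rim 0 1 [ 81.2 104.2] 85.3
rim 1 -1 [-75.6 -59.9] 80.3
rim 1 1 [59. 77.] 81.4
lid 0.006 11001 ((567.0458984375, 199.5575714111328), (126.08570098876953, 176.87991333007812), 37.18096160888672) 0.04467415567339961
lid 0.03 1042 ((568.54248046875, 197.6615753173828), (80.06043243408203, 21.999956130981445), 37.128841400146484) 0.04467415567339961
row [-0.     0.001  0.094] [ 2.6  -2.2  -0.79] deg 5.4 mm 35
```

```bash
sed -i 's/BO=np.array(\[.4798,-.2169,0\])/BO=np.array([.4798+.0004,-.2169-.0009,0])/' h.py; python3 - <<'E'
from h import *
tgt([.5684,.1977,.017],-52.85)
E
```

```text
row [-0.     0.001  0.083] [ 2.7  -2.08 22.51] deg 4.7 mm 228
```

Request:
{"fn": "move_arm", "kwargs": {"deltas": [0,0,0.083,2.7,-2.1,4,-0.2,0,0,0.083,2.7,-2.1,8,-0.2,0,0,0.083,2.7,-2.1,12,-0.2,0,0,0.083,2.7,-2.1,15,-0.2,0,0,0.083,2.7,-2.1,17,-0.2,0,0,0.083,2.7,-2.1,18,-0.2,0,0,0.083,2.7,-2.1,18,-0.2,0,0,0.083,2.7,-2.1,18,-0.2]}}

```text
time: 15.55
tool_pos: [0.5694, 0.1986, 0.064]
ee_rot: [3.141, -0.002, 0.648]
wrist_force: [0.4, 0.2, -0.2]
width: 0.0562
finger_force: 0.0
```

```bash
python3 - <<'E'
from h import *
tgt([.5684,.1977,.0165],-52.85)
E
```

```text
row [ 0.001 -0.002 -0.001] [-0.14  0.01  4.75] deg 0.1 mm 48
```

Request:
{"fn": "move_arm", "kwargs": {"deltas": [0,0,0,-0.1,0,2.5,-0.2,0,0,0,-0.1,0,4,-0.2,0,0,0,-0.1,0,4.7,-0.2,0,0,0,-0.1,0,4.7,1,0,0,0,-0.1,0,4.7,1,0,0,0,-0.1,0,4.7,1,0,0,0,-0.1,0,4.7,1,0,0,0,-0.1,0,4.7,1]}}

```text
time: 16.35
tool_pos: [0.5684, 0.1983, 0.0165]
ee_rot: [3.141, -0.002, 0.648]
wrist_force: [0.4, -1.1, 1.8]
width: 0.0215
finger_force: 30.0
```

Request:
{"fn": "move_arm", "kwargs": {"deltas": [0,0,0,0,0,0,1,0,0,0,0,0,0,1,0,0,0,0,0,0,1]}}

```text
time: 16.65
tool_pos: [0.5683, 0.1983, 0.0165]
ee_rot: [3.141, -0.001, 0.648]
wrist_force: [-0.4, -1.8, 3.9]
width: 0.0215
finger_force: 30.0
```

Request:
{"fn": "move_arm", "kwargs": {"deltas": [0,0,0,0,0,-3,1,0,0,0,0,0,-7,1,0,0,0,0,0,-12,1,0,0,0,0,0,-17,1,0,0,0,0,0,-22,1,0,0,0,0,0,-26,1,0,0,0,0,0,-26,1]}}

```text
time: 17.35
tool_pos: [0.5697, 0.1991, 0.2827]
ee_rot: [3.137, -0.011, 0.648]
wrist_force: [0.7, 0.5, -2.7]
width: 0.0221
finger_force: 30.0
```

```bash
python3 - <<'E'
from h import *
tgt([.60,-.04,.28],-17)
E
```

```text
row [ 0.008 -0.01  -0.626] [-12.02  20.89   0.22] deg 35.9 mm 241
```

Request:
{"fn": "move_arm", "kwargs": {"deltas": [0,0,-0.12,-2.4,4.2,0,1,0,0,-0.25,-4.8,8.4,0,1,0,0,-0.38,-7.2,12.6,0,1,0,0,-0.5,-9.6,16.7,0,1,0,0,-0.626,-12,20.9,0,1,0,0,-0.626,-12,20.9,0,1,0,0,-0.626,-12,20.9,0,1]}}

```text
time: 18.05
tool_pos: [0.5972, -0.0416, 0.272]
ee_rot: [-3.135, -0.0, 1.271]
wrist_force: [0.1, -1.0, -3.8]
width: 0.0219
finger_force: 30.0
```

```bash
python3 - <<'E'
from h import *
tgt([*b2w([-15,0,0])[:2],.25],21.54)
E
```

```text
row [-0.006 -0.002 -0.676] [-19.35  -4.79   2.23] deg 38.7 mm 201
```

Request:
{"fn": "move_arm", "kwargs": {"deltas": [0,0,-0.13,-3.8,-1,0.4,1,0,0,-0.27,-7.6,-2,0.9,1,0,0,-0.4,-11.5,-3,1.3,1,0,0,-0.54,-15.4,-3.9,1.8,1,0,0,-0.676,-19.35,-4.8,2.2,1,0,0,-0.676,-19.35,-4.8,2.2,1,0,0,-0.676,-19.35,-4.8,2.2,1]}}

```text
time: 18.75
tool_pos: [0.4954, -0.2105, 0.2523]
ee_rot: [-3.141, -0.003, 1.949]
wrist_force: [0.2, 1.2, -3.7]
width: 0.022
finger_force: 30.0
```

```bash
python3 - <<'E'
from h import *
o=robot.get_obs(); print('tcp box',w2b(o['tool_pos']), o['ee_rot'])
s=shot('wrist'); save(s,'w4'); B=w2b(cloud(s))
m=(B[...,2]>215)&(B[...,2]<262)&(abs(B[...,0])<130)&(abs(B[...,1])<85); m[330:]=0
p=B[m]; print(len(p),np.percentile(p,[1,50,99],axis=0).round(1).tolist())
s=shot('top'); save(s,'t3')
E
```

```text
tcp box [-16.8267  -1.1982 252.3218] [-3.1412 -0.0028  1.949 ]
31398 [[-100.8, -63.3, 239.9], [-2.0, -27.1, 246.9], [81.3, 38.5, 248.9]]
```

View pics/w4.png

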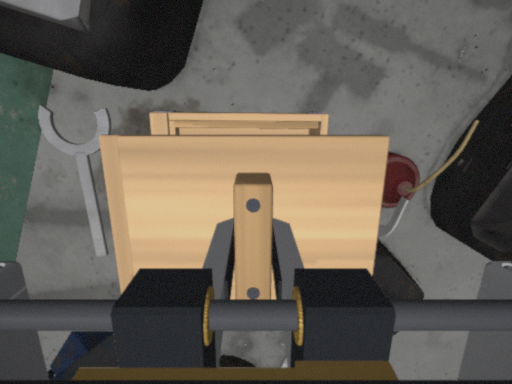

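The wrist view shows the lid held squarely: tongue edge at left (110,200), plain end at right (385,200), batten centred between the fingers. The lid edges are within 2 mm of prediction.

```bash
cat >> h.py <<'E'
def lid(tx,ty,tz,th):
    """row to bring tongue tip to box (tx,ty,tz) mm with tilt th deg"""
    a=np.radians(th); v=np.array([-100*np.cos(a)+16.5*np.sin(a),0,100*np.sin(a)+16.5*np.cos(a)])
    tgt(b2w(np.array([tx,ty,tz])+v),21.54,th)
def tip():
    o=robot.get_obs(); A=BR.T@rot(o['ee_rot'])
    t=w2b(o['tool_pos'])+A@np.array([0,-100,16.5])
    print('tip',t.round(1),'tilt',np.degrees(np.arcsin(A[2,1])).round(2),'roll',np.degrees(np.arcsin(A[2,0])).round(2),'yaw',np.degrees(np.arctan2(A[0,0],-A[1,0])).round(2),'F',(o['wrist_force']@BR).round(1))
E
python3 - <<'E'
from h import *
tip(); lid(76,0,110,8); lid(76,0,80,8)
E
```

```text
tip [ 82.2  -1.  236.5] tilt 0.01 roll 0.09 yaw 0.28 F [ 0.6 -1.4 -2.9]
row [-0.14  -0.002  0.005] [-0.16  0.29 11.28] deg 8.0 mm 113
row [-0.14  -0.002  0.005] [-0.17  0.29 14.28] deg 8.0 mm 143
```

Request:
{"fn": "move_arm", "kwargs": {"deltas": [-0.07,0,0.005,-0.1,0.2,3,1,-0.14,0,0.005,-0.2,0.3,6,1,-0.14,0,0.005,-0.2,0.3,9,1,-0.14,0,0.005,-0.2,0.3,11.3,1,-0.14,0,0.005,-0.2,0.3,11.3,1,-0.14,0,0.005,-0.2,0.3,11.3,1]}}

```text
time: 19.45
tool_pos: [0.4999, -0.2113, 0.1409]
ee_rot: [3.002, -0.001, 1.947]
wrist_force: [-0.2, 0.2, -3.0]
width: 0.0219
finger_force: 30.0
```

```bash
python3 - <<'E'
from h import *
tip(); lid(77,0,80,8); lid(77,0,70,8)
s=shot('scene'); save({'image':cv2.resize(s['image'][130:210,240:350],None,fx=6,fy=6)},'s4')
E
```

```text
tip [ 76.    1.1 110.6] tilt 8.02 roll 0.06 yaw 0.01 F [ 0.2 -0.3 -3. ]
row [ 0.    -0.001  0.   ] [ 0.11 -0.52  3.02] deg 0.1 mm 31
row [ 0.    -0.001  0.   ] [ 0.11 -0.66  4.01] deg 0.1 mm 41
```

View pics/s4.png

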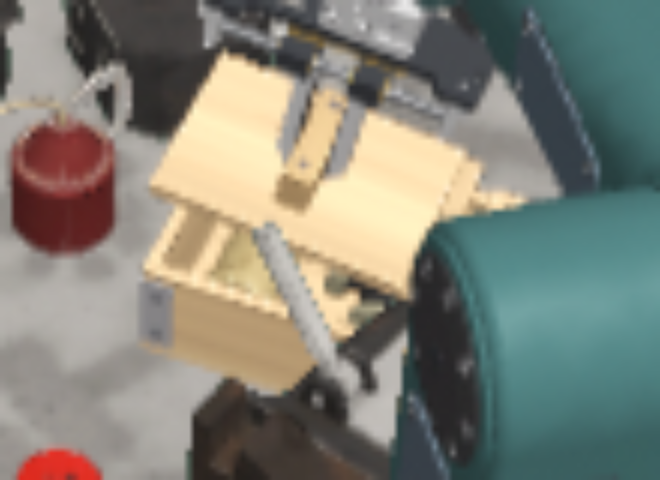

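The scene crop shows the lid tilted above the box, with its tongue end at right (470,180) low toward the groove end and its plain end at left (160,180) high. The contents are visible below.

Request:
{"fn": "move_arm", "kwargs": {"deltas": [0,0,0,0.1,-0.2,1.5,1,0,0,0,0.1,-0.5,3,1,0,0,0,0.1,-0.65,3.7,1,0,0,0,0.1,-0.65,4,1,0,0,0,0.1,-0.65,4,1]}}

```text
time: 20.0
tool_pos: [0.4987, -0.212, 0.101]
ee_rot: [3.001, 0.001, 1.945]
wrist_force: [-0.2, -0.7, -3.2]
width: 0.0216
finger_force: 30.0
```

```bash
python3 - <<'E'
from h import *
tip(); lid(83,0,70,8); lid(88,0,69.5,8); lid(92.5,0,69,8)
E
```

```text
tip [77.4  1.3 70.6] tilt 8.07 roll -0.03 yaw -0.08 F [ 0.5  0.6 -3.2]
row [ 0.001  0.001 -0.001] [ 0.14 -0.56 -0.01] deg 0.1 mm 6
row [ 0.001  0.001 -0.001] [ 0.14 -1.07 -0.03] deg 0.1 mm 11
row [ 0.001  0.001 -0.001] [ 0.13 -1.52 -0.04] deg 0.1 mm 15
```

Request:
{"fn": "move_arm", "kwargs": {"deltas": [0,0,0,0.1,-0.3,0,1,0,0,0,0.1,-0.6,0,1,0,0,0,0.1,-0.9,0,1,0,0,0,0.1,-1.1,0,1,0,0,0,0.1,-1.1,0,1]}}

```text
time: 20.5
tool_pos: [0.4873, -0.2151, 0.0987]
ee_rot: [3.002, -0.0, 1.945]
wrist_force: [-0.1, -0.9, -2.9]
width: 0.0221
finger_force: 30.0
```

```bash
python3 - <<'E'
from h import *
tip(); lid(92.5,0,69,8); lid(92.5,0,67,8)
E
```

```text
tip [89.1 -0.1 68.4] tilt 8.02 roll 0.02 yaw -0.12 F [ 0.4  0.8 -2.9]
row [ 0.    -0.    -0.002] [ 0.01 -0.32 -0.1 ] deg 0.1 mm 3
row [ 0.    -0.    -0.002] [ 0.01 -0.35  0.09] deg 0.1 mm 4
```

Request:
{"fn": "move_arm", "kwargs": {"deltas": [0,0,0,0,-0.2,0,1,0,0,0,0,-0.35,0,1,0,0,0,0,-0.35,0,1]}}

```text
time: 20.8
tool_pos: [0.4842, -0.2163, 0.0982]
ee_rot: [3.002, -0.0, 1.945]
wrist_force: [-0.4, 0.3, -1.4]
width: 0.0219
finger_force: 30.0
```

```bash
python3 - <<'E'
from h import *
tip(); lid(93,0,68.5,5); lid(93,0,68.5,3);  lid(93,0,68.5,0)
E
```

```text
tip [92.4 -0.1 67.9] tilt 8.02 roll 0.02 yaw -0.1 F [ 0.3 -0.4 -1.4]
row [ 0.053 -0.    -0.002] [0.01 0.02 0.46] deg 3.0 mm 5
row [ 0.088 -0.    -0.002] [0.01 0.06 0.81] deg 5.0 mm 8
row [ 0.14  -0.    -0.002] [0.01 0.08 1.34] deg 8.0 mm 13
```

Request:
{"fn": "move_arm", "kwargs": {"deltas": [0.026,0,-0.002,0,0,0.22,1,0.053,0,-0.002,0,0,0.44,1,0.07,0,-0.002,0,0.02,0.62,1,0.088,0,-0.002,0,0.04,0.8,1,0.088,0,-0.002,0,0.04,0.8,1]}}

```text
time: 21.3
tool_pos: [0.4862, -0.2151, 0.0897]
ee_rot: [3.091, -0.001, 1.948]
wrist_force: [-0.2, 0.5, -3.3]
width: 0.0219
finger_force: 30.0
```

```bash
python3 - <<'E'
from h import *
tip(); lid(93,0,68.5,1.5);  lid(93,0,68.5,0)
s=shot('wrist'); save(s,'w5'); B=w2b(cloud(s)); 
for sg in(-1,1):
    e=B[(abs(B[...,1]+30)<20)&(B[...,2]>72)&(B[...,2]<95)&(B[...,0]*sg>88)&(B[...,0]*sg<112)]; print(sg,len(e),np.percentile(e[:,[0,2]],[1,50,99],axis=0).round(1).tolist())
E
```

```text
tip [92.4 -0.2 68.1] tilt 2.93 roll 0.06 yaw 0.1 F [-0.  -0.6 -3.3]
row [ 0.025 -0.001  0.002] [-0.03 -0.02  0.21] deg 1.4 mm 2
row [ 0.051 -0.001  0.002] [-0.03  0.02  0.47] deg 2.9 mm 5
-1 1011 [[-104.7, 78.8], [-98.4, 80.6], [-88.1, 89.6]]
1 1472 [[88.2, 82.7], [95.6, 84.1], [103.2, 85.7]]
```

View pics/w5.png

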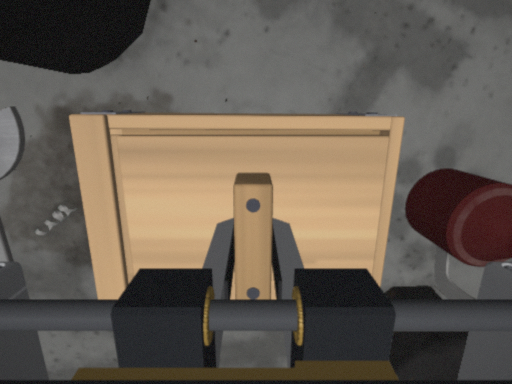

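The wrist view shows the tongue hidden under the overhang at left (120,200), with the plain end just inside the lip at right (388,200). There is no contact force.

Request:
{"fn": "move_arm", "kwargs": {"deltas": [0.013,0,0,0,0,0.12,1,0.025,0,0,0,0,0.24,1,0.038,0,0,0,0,0.37,1,0.05,0,0,0,0,0.5,1,0.05,0,0,0,0,0.5,1]}}

```text
time: 21.85
tool_pos: [0.4861, -0.2153, 0.0849]
ee_rot: [3.14, -0.001, 1.948]
wrist_force: [-0.6, 0.8, -2.6]
width: 0.0215
finger_force: 30.0
```

```bash
python3 - <<'E'
from h import *
tip()
E
```

```text
tip [93.5 -0.1 68.3] tilt 0.08 roll 0.04 yaw 0.05 F [ 0.3 -0.9 -2.6]
```

Request:
{"fn": "move_arm", "kwargs": {"deltas": [0,0,0,0,0,0.08,1,0,0,0,0,0,0.08,1,0,0,0,0,0,0.08,0.2,0,0,0,0,0,0.08,0.2,0,0,0,0,0,0.08,0.2,0,0,0,0,0,0,0.2]}}

```text
time: 22.45
tool_pos: [0.4861, -0.2157, 0.0856]
ee_rot: [3.139, 0.0, 1.947]
wrist_force: [-0.3, 0.4, 0.2]
width: 0.0377
finger_force: 0.0
```

Request:
{"fn": "move_arm", "kwargs": {"deltas": [0,0,0,0,0,-2,0,0,0,0,0,0,-5,0,0,0,0,0,0,-9,0,0,0,0,0,0,-13,0,0,0,0,0,0,-16,0,0,0,0,0,0,-16,0]}}

```text
time: 23.05
tool_pos: [0.4878, -0.2169, 0.2516]
ee_rot: [3.132, 0.009, 1.947]
wrist_force: [0.5, 0.2, 0.4]
width: 0.0472
finger_force: 0.0
```

```bash
python3 - <<'E'
from h import *
o=robot.get_obs(); print(o['wrist_force'],o['finger_force'],o['qvel'])
s=shot('wrist'); save(s,'w6'); B=w2b(cloud(s))
bd=B[(abs(B[...,0])<84)&(B[...,0]<76)&(abs(B[...,1])<58)&(B[...,2]>70)&(B[...,2]<95)&((abs(B[...,0]+7)>20))]
A=np.c_[bd[:,:2],np.ones(len(bd))]; c=np.linalg.lstsq(A,bd[:,2],rcond=None)[0]
print('plane',c,'extent',np.percentile(bd,[1,99],axis=0).round(1).tolist())
bt=B[(B[...,2]>98)&(B[...,2]<118)&(abs(B[...,0])<40)&(abs(B[...,1])<50)]; print('batten',cv2.minAreaRect(bt[:,:2].astype(np.float32)),np.median(bt[:,2]))
E
```

```text
[0.5273 0.1836 0.3736] 0.0 [-0.0014  0.0299  0.098  -0.0021 -0.0379 -0.0002]
plane [ 0.0001  0.0008 79.1282] extent [[-82.9, -57.8, 77.4], [74.7, 56.8, 80.9]]
batten ((-6.461472511291504, 0.3202934265136719), (79.0390396118164, 21.923450469970703), 89.65543365478516) 110.09485164867417
```

View pics/w6.png

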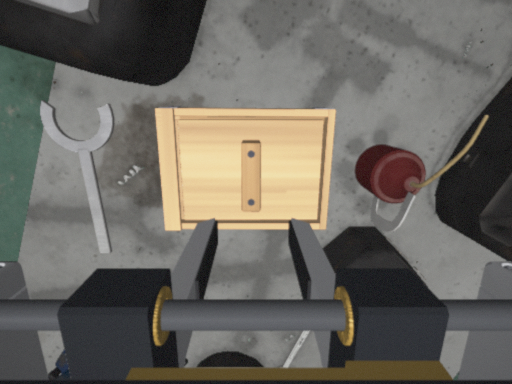

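The wrist view shows the lid seated inside the walls, batten at (251,175). It is flat to 0.001 rad, its top is at about 79 mm, and the tongue tip is at about 93.5 mm. The gripper is clear.

Request:
{"fn": "move_arm", "kwargs": {"deltas": [0,0,0,0,0,0,0,0,0,0,0,0,0,0,0,0,0,0,0,0,0,0,0,0,0,0,0,0]}}

```text
time: 23.5
tool_pos: [0.4853, -0.2154, 0.2439]
ee_rot: [3.141, -0.002, 1.947]
wrist_force: [0.2, 0.5, -0.8]
width: 0.047
finger_force: 0.0
```

```bash
python3 -c "
from bench import robot
print(robot.close_job())"
```

```text
the job is handed in; nothing more can be done
None
```

I handed the job in at about 23.5 s: the bush and elbow fitting lie inside the box and the lid is locked flat, its tongue about 10 mm under the overhang; the hand-in call returned no verdict.

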